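# Prove the ratchet, then gang-clamp the push blocks

### The arm

A 6-joint arm with a two-finger parallel gripper is mounted at the origin on the work surface. World frame = base frame: x ahead of the robot, y to its left, z up, the work surface at z = 0. Lengths are in m, angles in degrees, forces in N, time in s.
With the tool pointing down it reaches from about 0.4 to 0.825 m from the base axis. Payload 7 kg.
Tool frame: the origin (TCP) lies midway between the tips of the shut fingers; the grasp point (between the pads) lies 19 mm behind it; z points along the fingers, y is the direction in which the jaws open and shut (so a half turn about z gives the same grasp; the last joint's range is limited). The gripper opens to 88 mm and grips with 3 to 60 N. Pads are 19 mm wide; open, the fingers measure 130 mm over their backs; the gripper's body (78 mm by 193 mm) begins 47 mm behind the grasp point.
Start: joints at [-50.816, 20.546, 0.682, 0, -70.136, -16.507], TCP at [0.26, -0.623, 0.227] pointing down, gripper open.
Joint ranges: [-176.03, 176.03], [-82.01, 121.73], [-58.28, 71.71], [-173.87, 95.51], [-174.79, -0.11], [-173.66, 173.66]. Speed limits (degrees/s): [136.94, 136.94, 172.46, 180, 180, 180].

### API

Orientations are given as a 3x3 rotation matrix whose columns are the frame's x, y, z axes.
In Python, from rig import robot gives the robot as it stands. Calls block until the motion is done:
- robot.goto(position, orientation): joint-space move of the TCP to a pose.
- robot.servo_line(position, ori=None, speed=0.15): straight line of the TCP; ori=None keeps the orientation; speed is the mean speed in m/s.
- robot.movej(angles): joint-space move.
- robot.move_gripper(opening): opening from 0.0 (shut) to 1.0 (fully open); the grip force is fixed at half the most; returns when the fingers have stopped.
- robot.dwell(seconds).
- robot.ik(position, orientation): joint angles nearest the present ones, or None.
- robot.grab_frame(name): name is "scene" or "top" or "wrist"; returns (picture, depth): 420x560x3 uint8, red, green, blue; 420x560 float32, m along the optical axis (not along the pixel's ray), 0 where there is no reading.
- robot.camera_info(name): a dict with "vfov" (degrees; the focal length in pixels is half the picture's height over the tangent of half this angle, whatever the lens; pixels are square), "cx", "cy" (the principal point, pixels), "k1" (the pictures are not rectified: a ray, as slopes to the right and down, at radius r is drawn at 1 + k1 r^2 times it, then the intrinsics apply), "view" (4x4, takes a point from world to camera coordinates); the wrist camera has in their place "T_tool_cam" (4x4, takes a point from camera to tool coordinates, whose origin is the TCP and whose axes are the flange's). Camera axes: x right, y down, z forward; pixel columns grow to the right and rows downward; lengths in m; the calibration is good to about 2 mm. A picture is of the moment at which its call begins: read the wrist's pose just before it. camera_info takes no time and is no camera call.
A pose or a line that the arm cannot do raises robot.Unreachable and nothing moves.
- robot.job_done(): hands the job in, once; it reports no verdict.
Readings, each from a call of its own:
- robot.read_t(): time.
- robot.read_qpos(): joint angles.
- robot.read_qvel(): joint speeds.
- robot.read_effort(): joint torques, N m.
- robot.read_position(): TCP position.
- robot.read_tcp_rot(): TCP orientation.
- robot.read_force(): force on the tool from outside, world axes, zero at the start.
- robot.read_ft_torque(): the same for the moment, N m.
- robot.read_grip_width(): opening from 0.0 (shut) to 1.0 (fully open).
Only numpy, scipy, OpenCV 4.12 (cv2) and the standard library are available. Lean on these libraries where they do the work, as an engineer would, in place of code of your own. Each camera call takes 0.05 s, during which the arm holds its last target. There are 200 camera calls.

### The job

First prove the clamp's empty ratchet: swing its handle the loose way, away from the bay (the jaw must stay still), then pull it back a little towards the bay until it grips and moves the jaw 15 mm or so. Then pull the drop front all the way down, stand all the push blocks from the bench upright and side by side in the bay with their ribs running front to back, let go of them, and push the drop front fully up again. Last, pump the handle to and fro until the jaw's sprung pad is well squeezed against the row of blocks, and leave the handle swung back the loose way, away from the bay; do not disturb the jar, the mallet or the can.

Things in the scene. Friction and masses are not known exactly. Their poses are not given: they have to be found in the camera images.
- clamp: gang clamp fixed to the bench: plywood base 165 x 450 x 50 mm, bay on top. Origin on the bench under the middle of the bay's front edge, which faces the robot; x away from the robot into the bay, y along the clamp towards the handle's end, z up. Bay floor z 50 mm, from the drop front (x 0) to a rear fence (x 140 mm); the handle's upright pivot is at x 70, y 230 mm
- bay (a point): point on the bay floor, x 70, y 0, z 50 mm in the clamp's frame (same axes). In that frame a fixed jaw closes the bay at y -120 mm and the sprung pad of the moving jaw at y +123 mm minus the jaw's travel (plus the pad's squeeze). Jaws, pad and rear fence rise 35 mm over the floor
- handle (a joint): ratchet handle on an upright pivot, rad, -0.65 to 0.65; at 0 it points along clamp -x (to the robot); growing swings its end to clamp -y (to the bay). Growing: its pawl catches a pin of the wheel (up to 0.32 rad lost) and drives the jaw 30 mm per rad, with 6 N at the grip, up to 11 N when squeezing. Falling: it spins loose; wheel and jaw stay, held by friction
- grip (a point): mid-height of the grip of the ratchet handle: a round upright black post, 22 mm diameter, 150 mm from the pivot; this point is 155 mm over the bench, the post reaches from 124 to 180 mm. Moves with the handle
- jaw (a joint): travel of the moving jaw from fully open, m, 0 to 0.15; growing closes the bay (towards clamp -y). It can only be closed, by the ratchet; there is no going back
- pad (a joint): squeeze of the sprung pad on the moving jaw, m: 0 free, 0.014 fully squeezed; 1500 N/m. Shoving loose blocks along squeezes it 1 to 3 mm; more than 6 mm means that the row is clamped. The clamp's own friction keeps any squeeze
- flap (a joint): drop front of the bay, hinged at the bottom along the front edge of the bay floor (clamp x 0, z 50 mm), rad: 0 upright and shut, 1.57 level, lying out towards the robot. It stays where it is left (stiff hinge). Panel 220 mm wide, 12 mm thick (outside the hinge line), 60 mm high
- bar (a point): middle of the drop front's loop handle: round bar of 12 mm along clamp y, 90 mm between its legs, 105 mm from the hinge line, 6 mm outside it and 45 mm beyond the panel's edge. At 0 rad at clamp x -6, z 155 mm; at 1.57 rad at x -105, z 44 mm. Moves with the drop front
- block1: loose wooden push block: base 110 x 56 x 25 mm (x, y, z) with an upright rib along x on it, 85 mm long, 20 mm thick, centred, its top 70 mm above the underside. Origin: centre of the underside; z up. 0.15 to 0.31 kg. At first on the bench to the right of the clamp; two or three blocks are there, the rest absent
- block2: loose wooden push block: base 110 x 56 x 25 mm (x, y, z) with an upright rib along x on it, 85 mm long, 20 mm thick, centred, its top 70 mm above the underside. Origin: centre of the underside; z up. 0.15 to 0.31 kg. At first on the bench to the right of the clamp; two or three blocks are there, the rest absent
- block3: loose wooden push block: base 110 x 56 x 25 mm (x, y, z) with an upright rib along x on it, 85 mm long, 20 mm thick, centred, its top 70 mm above the underside. Origin: centre of the underside; z up. 0.15 to 0.31 kg. At first on the bench to the right of the clamp; two or three blocks are there, the rest absent
- jar: bystander: clear screw jar, 80 mm diameter, 120 mm high, standing on the left; origin under it
- mallet: bystander: wooden mallet lying on the bench in front of the clamp, on the left; about 260 mm long
- can: bystander: metal can, 70 mm diameter, 100 mm high, standing at the right, nearer the robot than the blocks; origin under it

How it is judged (in metres and radians):
On the way, in this order (a step that is already met when the one before it is completed fails the run):
1. the handle is swung the loose way, beyond -0.4 rad, and the jaw has stayed still (within 3 mm) (value of joint handle below -0.4 rad and value of joint jaw below 0.003 m), for 0.1 s.
2. the handle grips the other way: the empty jaw has advanced by more than 8 mm, with the drop front still up (value of joint jaw above 0.008 m and value of joint flap below 0.3 rad), for 0.1 s.
3. the drop front is pulled down (beyond 1.35 rad) (value of joint flap above 1.35 rad), for 0.2 s.
4. all blocks stand in the bay, let go, the drop front still down (x of block1 in the frame of clamp between 0.045 and 0.095 m and y of block1 in the frame of clamp between -0.118 and 0.12 m and z of block1 in the frame of clamp between 0.044 and 0.057 m and angle between each of block1, block2, block3's own z axis and vertical below 0.1 rad and x of block2 in the frame of clamp between 0.045 and 0.095 m and y of block2 in the frame of clamp between -0.118 and 0.12 m and z of block2 in the frame of clamp between 0.044 and 0.057 m and x of block3 in the frame of clamp between 0.045 and 0.095 m and y of block3 in the frame of clamp between -0.118 and 0.12 m and z of block3 in the frame of clamp between 0.044 and 0.057 m and contact force between the fingers and block1 below 0.2 N and contact force between the fingers and block2 below 0.2 N and contact force between the fingers and block3 below 0.2 N and value of joint flap above 1 rad), for 0.2 s.
5. the drop front is up again (below 0.12 rad) with all blocks in the bay (x of block1 in the frame of clamp between 0.045 and 0.095 m and y of block1 in the frame of clamp between -0.118 and 0.12 m and z of block1 in the frame of clamp between 0.044 and 0.057 m and angle between each of block1, block2, block3's own z axis and vertical below 0.1 rad and x of block2 in the frame of clamp between 0.045 and 0.095 m and y of block2 in the frame of clamp between -0.118 and 0.12 m and z of block2 in the frame of clamp between 0.044 and 0.057 m and x of block3 in the frame of clamp between 0.045 and 0.095 m and y of block3 in the frame of clamp between -0.118 and 0.12 m and z of block3 in the frame of clamp between 0.044 and 0.057 m and value of joint flap below 0.12 rad), for 0.2 s.
6. the blocks are clamped: the pad is squeezed by more than 6 mm, drop front up (all of step 5 and value of joint pad above 0.006 m), for 0.3 s.
At the end, for the whole second after the job is handed in: all blocks at rest upright on the bay floor, origins 45 to 95 mm behind the front hinge and ribs within 0.1 rad of the clamp's x axis; drop front up (under 0.12 rad); pad squeezed over 6 mm; handle left on the loose side (under -0.3 rad) (all of step 6 and value of joint handle below -0.3 rad and angle between the x axis of each of block1, block2, block3 and the x axis of clamp, either way round below 0.1 rad and linear speed of each of block1, block2, block3 below 0.01 m/s); the robot touches nothing.
It fails at once if the jar is disturbed (moved by more than 40 mm) (distance of jar from where it was at the start of the episode above 0.04 m).
It fails at once if the mallet is disturbed (moved by more than 40 mm) (distance of mallet from where it was at the start of the episode above 0.04 m).
It fails at once if the can is disturbed (moved by more than 40 mm) (distance of can from where it was at the start of the episode above 0.04 m).
Of block1, block2, block3 only 2 to 3 are there at a start; the rules pass over those that are not, and their reading is None.
At some moment in a run one of block1, block2, block3 may be knocked a few centimetres aside while the robot is not near it.
It also fails if it takes over 210 s, if anything falls off the work surface, if the arm or the gripper's body presses on something with over 40 N, if the wrist force passes 120 N, or if a joint passes its speed limit or range.

## Working session

There is one attempt and no reset: what is moved stays moved. The work goes in short steps, each a Python script; the robot and the scene stay as the last script left them, time stands still between calls to the robot, and variables do not carry over. Pictures are saved under pics/ and viewed, about 12 in all and at most 16, crops included, and the job is handed in when it is done.

```bash
mkdir -p pics; ls; cat > h.py <<'E'
from rig import robot
import numpy as np, cv2
def snap(name,fn,crop=None,scale=1):
    T=(robot.read_position(),robot.read_tcp_rot()) if name=="wrist" else None
    im,d=robot.grab_frame(name)
    np.savez('pics/'+fn+'.npz',im=im,d=d,p=T[0] if T else 0,R=T[1] if T else 0)
    o=im
    if crop: r0,r1,c0,c1=crop; o=im[r0:r1,c0:c1]
    if scale!=1: o=cv2.resize(o,None,fx=scale,fy=scale,interpolation=cv2.INTER_CUBIC)
    cv2.imwrite('pics/'+fn+'.png',cv2.cvtColor(o,cv2.COLOR_RGB2BGR))
    return im,d
def cam2w(name,fn):
    """returns intrinsics and T world<-cam"""
    ci=robot.camera_info(name); f=210/np.tan(np.radians(ci['vfov'])/2)
    if name=='wrist':
        z=np.load('pics/'+fn+'.npz'); T=np.eye(4); T[:3,:3]=z['R']; T[:3,3]=z['p']
        W=T@np.array(ci['T_tool_cam'])
    else: W=np.linalg.inv(np.array(ci['view']))
    return f,ci['cx'],ci['cy'],ci['k1'],W
def px2w(name,fn,u,v,d=None,z=None):
    """pixel (arrays) -> world; by depth image, or by plane z"""
    f,cx,cy,k1,W=cam2w(name,fn)
    u=np.atleast_1d(u).astype(float); v=np.atleast_1d(v).astype(float)
    a=(u-cx)/f; b=(v-cy)/f; x,y=a.copy(),b.copy()
    for _ in range(15):
        s=1+k1*(x*x+y*y); x,y=a/s,b/s
    ray=np.stack([x,y,np.ones_like(x)],1)
    if z is None:
        D=np.load('pics/'+fn+'.npz')['d'][v.astype(int),u.astype(int)] if d is None else d
        P=ray*np.reshape(D,(-1,1)); return P@W[:3,:3].T+W[:3,3]
    r=ray@W[:3,:3].T; t=(z-W[2,3])/r[:,2]
    return W[:3,3]+r*t[:,None]
def cloud(name,fn):
    v,u=np.mgrid[0:420,0:560]; return px2w(name,fn,u.ravel(),v.ravel()).reshape(420,560,3)
E
python3 - <<'E'
from h import *
for n in ("scene","top"):
    snap(n,n+'0',scale=1.4); print(n,robot.camera_info(n))
print(robot.camera_info("wrist"),robot.read_t(),robot.read_tcp_rot(),robot.read_force())
E
```

```text
pics
scene {'vfov': 42.54206787456248, 'cx': 275.70050689417417, 'cy': 211.95681469093108, 'k1': -0.06339292265276432, 'view': array([[-0.65361011,  0.75666852,  0.01570297,  0.28981601],
       [ 0.57241698,  0.50781407, -0.64378853, -0.20815083],
       [-0.4951087 , -0.41179804, -0.76504232,  1.96884424],
       [ 0.        ,  0.        ,  0.        ,  1.        ]])}
top {'vfov': 42.30609984347264, 'cx': 279.3761016961087, 'cy': 221.55276511995365, 'k1': -0.15451511938889095, 'view': array([[-0.00316788, -0.9999842 , -0.00464288,  0.02700738],
       [-0.99672092,  0.00353287, -0.08083887,  0.45579245],
       [ 0.080854  ,  0.00437157, -0.99671637,  1.71947966],
       [ 0.        ,  0.        ,  0.        ,  1.        ]])}
{'vfov': 59.0164540638253, 'cx': 265.56464205529016, 'cy': 209.1747751789217, 'k1': -0.06582517896616889, 'T_tool_cam': array([[-3.79744852e-04, -9.60478807e-01, -2.78352864e-01,
         7.48178776e-02],
       [ 9.99999295e-01, -5.14513654e-05, -1.18671902e-03,
         3.07724259e-04],
       [ 1.12549684e-03, -2.78353118e-01,  9.60478149e-01,
        -1.58773115e-01],
       [ 0.00000000e+00,  0.00000000e+00,  0.00000000e+00,
         1.00000000e+00]])} 0.1 [[-9.22723984e-01 -3.85460736e-01 -6.85578845e-04]
 [-3.85461320e-01  9.22723115e-01  1.27433808e-03]
 [ 1.41392154e-04  1.44012643e-03 -9.99998953e-01]] [-0.1079183   0.58944288 -0.08706854]
```

View pics/top0.png

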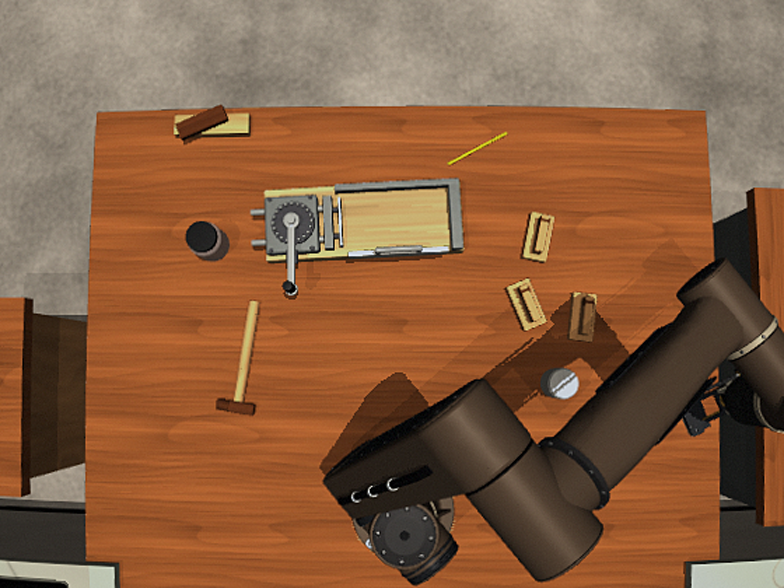

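View pics/scene0.png

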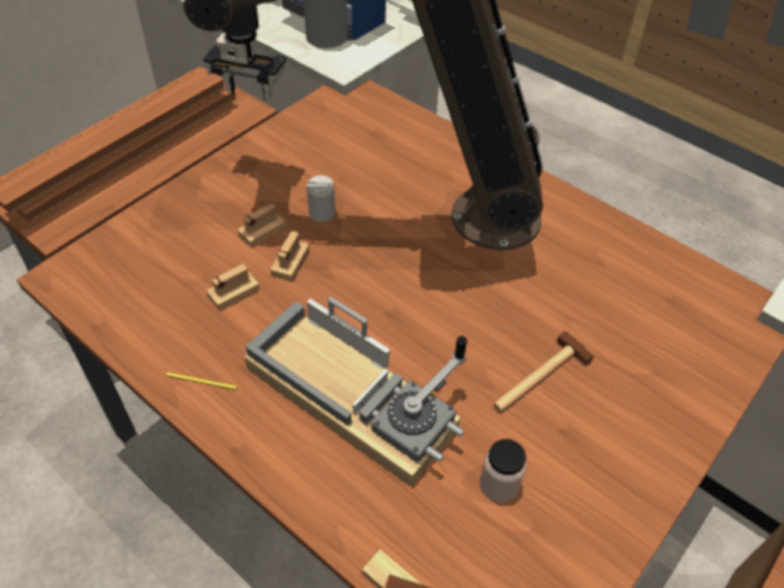

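The top view (1.4x) shows the clamp with its pivot at (291,220), the grip at (290,288) and the bar at (400,250). The three blocks are at (537,237), (526,304) and (583,316), the can at (560,382), the jar at (205,238) and the mallet at (240,360).

```bash
python3 - <<'E'
from h import *
C=cloud('top','top0'); z=C[...,2]
v,u=np.mgrid[0:420,0:560]
def reg(c0,c1,r0,r1): return (u>c0/1.4)&(u<c1/1.4)&(v>r0/1.4)&(v<r1/1.4)
def rect(m,n):
    P=C[m][:,:2]; r=cv2.minAreaRect((P*1000).astype(np.float32)); print(n,len(P),r,P.mean(0).round(4)); return r
rect(reg(346,460,180,246)&(z>.04)&(z<.06),'floor')
rect(reg(330,470,170,260)&(z>.075)&(z<.095),'fence')
rect(reg(270,312,260,300)&(z>.165)&(z<.2),'grip')
rect(reg(370,430,235,265)&(z>.125)&(z<.2),'bar')
for n,(a,b) in dict(b1=(537,237),b2=(526,304),b3=(583,316)).items():
    m=reg(a-25,a+25,b-35,b+35)
    rect(m&(z>.015)&(z<.035),n+' base'); rect(m&(z>.055)&(z<.085),n+' rib')
rect(reg(535,585,360,405)&(z>.085)&(z<.12),'can')
rect(reg(185,230,215,265)&(z>.1)&(z<.14),'jar')
rect(reg(275,310,200,240)&(z>.1),'pivot')
for a,b in [(255,297),(217,407),(252,402)]: print(px2w('top','top0',a/1.4,b/1.4))
im=np.load('pics/top0.npz')['im'][115:225,175:345]
cv2.imwrite('pics/top0c.png',cv2.cvtColor(cv2.resize(im,None,fx=4.6,fy=4.6,interpolation=cv2.INTER_CUBIC),cv2.COLOR_RGB2BGR))
E
```

```text
floor 2922 ((674.223876953125, -3.5411834716796875), (149.9481658935547, 257.069580078125), 0.2774636149406433) [0.6654 0.0077]
fence 985 ((659.061279296875, 14.962509155273438), (172.77804565429688, 295.1789855957031), 2.449312448501587) [ 0.6868 -0.0143]
grip 45 ((495.7979431152344, 241.3704376220703), (19.43350601196289, 18.722562789916992), 44.37723922729492) [0.4956 0.2415]
bar 138 ((576.4163818359375, 9.409671783447266), (13.669118881225586, 99.01200103759766), 4.322342395782471) [0.576 0.009]
b1 base 368 ((626.1458129882812, -314.04058837890625), (58.0506591796875, 112.43875122070312), 76.49408721923828) [ 0.6216 -0.3097]
b1 rib 183 ((625.8863525390625, -314.71783447265625), (22.375873565673828, 83.73680877685547), 77.46861267089844) [ 0.6254 -0.3141]
b2 base 358 ((468.57275390625, -282.5383605957031), (110.1090316772461, 59.04684829711914), 21.625755310058594) [ 0.4647 -0.2804]
b2 rib 194 ((468.55938720703125, -282.18634033203125), (84.80660247802734, 23.29364585876465), 20.719669342041016) [ 0.4689 -0.2817]
b3 base 368 ((440.2763977050781, -415.27703857421875), (59.224178314208984, 111.89736938476562), 81.8537368774414) [ 0.4385 -0.4087]
b3 rib 188 ((440.4361267089844, -412.5408935546875), (23.724199295043945, 85.40269470214844), 80.78136444091797) [ 0.4419 -0.4127]
can 371 ((288.627685546875, -348.26568603515625), (64.25286102294922, 64.61168670654297), 89.1890869140625) [ 0.2887 -0.347 ]
jar 417 ((611.8185424804688, 442.1980895996094), (71.97966003417969, 69.26883697509766), 45.39764404296875) [0.6114 0.4422]
pivot 318 ((490.3445129394531, 160.6212615966797), (443.1374206542969, 87.25066375732422), 28.06620979309082) [0.6411 0.2405]
[[0.48905899 0.34205177 0.0022876 ]]
[[0.23542545 0.42163503 0.03329991]]
[[ 0.24563894  0.34835964 -0.00499137]]
```

View pics/top0c.png

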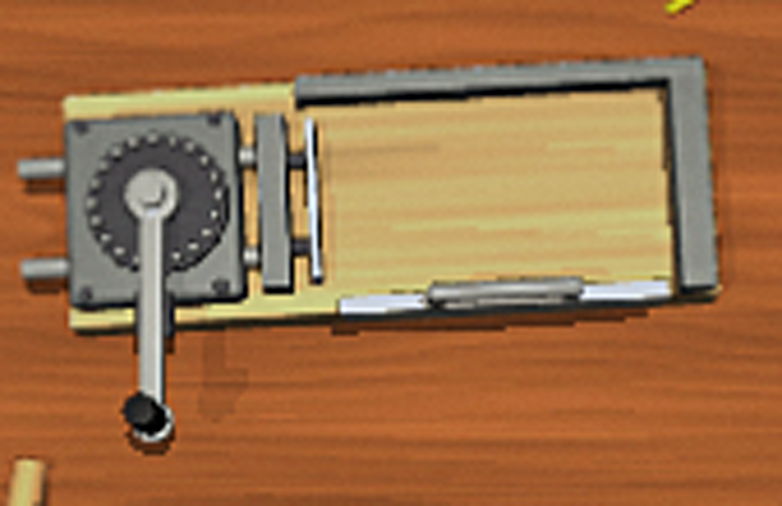

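The crop puts the clamp at about +3° yaw. The handle is near 0, with the grip at world (0.496, 0.242). I'll take one close look from above the clamp and then act.

```bash
cat >> h.py <<'E'
def down(a):
    a=np.radians(a); return np.array([[-np.sin(a),np.cos(a),0],[np.cos(a),np.sin(a),0],[0,0,-1.]])
E
python3 - <<'E'
from h import *
robot.goto([0.40,-0.3,0.38],down(95))
robot.goto([0.57,0.10,0.38],down(93))
im,d=snap('wrist','w1',scale=1.4)
print(robot.read_t())
C=cloud('wrist','w1'); z=C[...,2]
print(C[::60,::80].reshape(-1,3).round(3).tolist()[:0])
def rect(m,n):
    P=C[m][:,:2]; print(n,len(P),cv2.minAreaRect((P*1000).astype(np.float32)),P.mean(0).round(4))
inb=lambda x0,x1,y0,y1:(C[...,0]>x0)&(C[...,0]<x1)&(C[...,1]>y0)&(C[...,1]<y1)
rect(inb(.45,.54,.2,.3)&(z>.165)&(z<.2),'grip')
rect(inb(.55,.62,-.06,.07)&(z>.15)&(z<.17),'bar')
rect(inb(.55,.8,-.15,.2)&(z>.08)&(z<.09),'fence')
rect(inb(.6,.69,.2,.28)&(z>.11),'hub'); print(z[inb(.6,.69,.2,.28)].max())
E
```

```text
3.1833
[]
grip 502 ((496.00244140625, 240.51229858398438), (20.67144203186035, 20.97759246826172), 51.31425476074219) [0.496  0.2389]
bar 1099 ((575.9221801757812, 8.819049835205078), (11.796234130859375, 101.64839172363281), 2.841247081756592) [0.5755 0.0093]
fence 6213 ((656.215087890625, 35.30140686035156), (167.50587463378906, 335.6446838378906), 2.7538363933563232) [0.6665 0.0472]
hub 1121 ((640.156494140625, 238.91555786132812), (80.72560119628906, 79.18355560302734), 5.091619968414307) [0.6332 0.2391]
0.1357939153913036
```

View pics/w1.png

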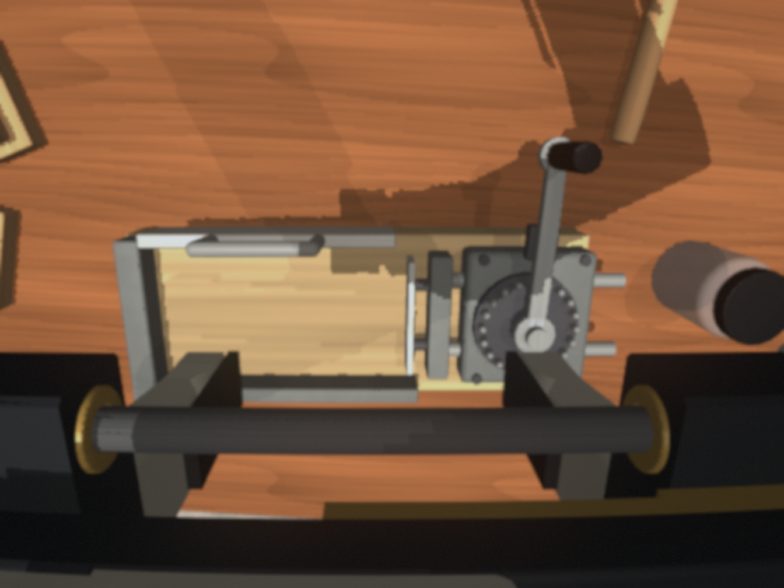

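In the wrist view the hub is at (536,334), the grip top at (580,157), the bar at (255,248) and the bay floor's rear-right corner at about (175,375).

```bash
python3 - <<'E'
from h import *
print(px2w('wrist','w1',536/1.4,334/1.4), px2w('top','top0',175+152/4.6,115+190/4.6))
C=cloud('wrist','w1'); z=C[...,2]
th=np.radians(2.8);R=np.array([[np.cos(th),-np.sin(th)],[np.sin(th),np.cos(th)]])
q=(C[...,:2]-[.5819,.0091])@R   # clamp frame
f=(abs(z-.05)<.006)
m=f&(abs(q[...,1])<.08)&(q[...,0]<.16)&(q[...,0]>.01); print('floor x max',[np.percentile(q[m&(abs(q[...,1]-y)<.02)][:,0],99.5).round(4) for y in (-.03,0,.05)])
m=f&(q[...,1]>-.16)&(q[...,1]<0)
for x in (.05,.08,.11): print('floor ymin',np.percentile(q[m&(abs(q[...,0]-x)<.01)][:,1],.5).round(4))
m=(z>.08)&(z<.095)&(q[...,0]>.12)&(q[...,0]<.2)
for y in (-.05,0,.05): print('fence inner x',np.percentile(q[m&(abs(q[...,1]-y)<.01)][:,0],2).round(4))
m=(z>.08)&(z<.095)&(q[...,1]<-.1)&(q[...,1]>-.2)
for x in (.05,.09,.12): print('jaw inner y',np.percentile(q[m&(abs(q[...,0]-x)<.01)][:,1],98).round(4))
m=(z>.07)&(z<.095)&(q[...,1]>.09)&(q[...,1]<.135)&(abs(q[...,0]-.07)<.03); print('pad y',np.percentile(q[m][:,1],[1,5,50]).round(4))
g=np.array([.496,.2395])-[.5819,.0091]; print('grip in clamp',g@R)
E
```

```text
[[0.64180701 0.24056722 0.13257393]] [[0.64496027 0.24017278 0.13898008]]
floor x max [np.float64(0.1455), np.float64(0.1457), np.float64(0.1465)]
floor ymin -0.1207
floor ymin -0.1202
floor ymin -0.1204Traceback (most recent call last):
  File "<stdin>", line 11, in <module>
    return _quantile_unchecked(
        a, q, axis, out, overwrite_input, method, keepdims, weights)
    return _ureduce(a,
                    func=_quantile_ureduce_func,
    ...<5 lines>...
                    overwrite_input=overwrite_input,
                    method=method)
    r = func(a, **kwargs)
    result = _quantile(arr,
                       quantiles=q,
    ...<2 lines>...
                       out=out,
                       weights=wgt)
    slices_having_nans = np.isnan(arr[-1, ...])
                                  ~~~^^^^^^^^^
IndexError: index -1 is out of bounds for axis 0 with size 0
```

```bash
cat >> h.py <<'E'
TH=2.8; t_=np.radians(TH); RC=np.array([[np.cos(t_),-np.sin(t_)],[np.sin(t_),np.cos(t_)]]); OC=np.array([.583,.009])
def cw(x,y,z): return np.r_[RC@[x,y]+OC,z]
def inv(P): return np.c_[(np.asarray(P)[...,:2]-OC)@RC, np.asarray(P)[...,2]]
def hpose(q,z=.140,r=.148): return cw(.070-r*np.cos(q),.230-r*np.sin(q),z), down(90+TH+np.degrees(q))
def swing(q0,q1,speed=.15,n=None):
    n=n or max(1,int(np.ceil(abs(q1-q0)/.25)))
    for q in np.linspace(q0,q1,n+1)[1:]: p,R=hpose(q); robot.servo_line(p,R,speed=speed)
E
python3 - <<'E'
from h import *
robot.move_gripper(.45)
p,R=hpose(-.03,.24); robot.goto(p,R)
p,R=hpose(-.03); robot.servo_line(p,R,speed=.12); print(p,robot.read_position(),robot.read_force())
swing(-.03,-.6); print(robot.read_force())
swing(-.6,.2,.12); print(robot.read_force(),robot.read_t())
robot.servo_line(robot.read_position()+[0,0,.12]); robot.goto([0.50,0.10,0.38],down(93))
snap('wrist','w2',scale=1.4); print(robot.read_t())
C=cloud('wrist','w2'); q=inv(C.reshape(-1,3)); 
g=q[(q[:,2]>.165)&(q[:,2]<.19)&(abs(q[:,1]-.22)<.12)&(q[:,0]<-.03)]; print('grip',g.mean(0))
m=(q[:,2]>.07)&(q[:,2]<.095)&(q[:,1]>.07)&(q[:,1]<.125)&(abs(q[:,0]-.07)<.03); print('pad y',np.percentile(q[m][:,1],[1,5,50]).round(4))
E
```

```text
[0.49370733 0.23935242 0.14      ] [0.49429812 0.23957944 0.14080212] [ 0.42561507 -0.11422077 -0.3005959 ]
[ 0.42705564 -0.29016895  0.88210901]
[0.59984361 4.29419155 1.37296489] 8.6083
10.2917
grip [-0.07593736  0.21209435  0.17849771]
pad y [0.106  0.106  0.1101]
```

View pics/w2.png

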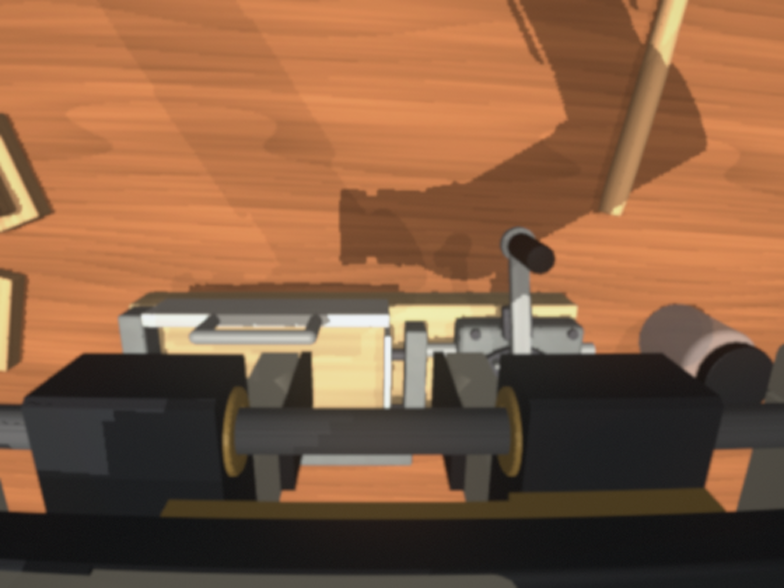

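The jaw moved about 15–17 mm: the pad is now at y 0.106 and the handle is at about +0.12. Next is the drop front.

```bash
cat >> h.py <<'E'
def bar(phi,y=0.0,dz=-.019): return cw(-.001-(.105*np.sin(phi)+.006*np.cos(phi)),y,.05+.105*np.cos(phi)-.006*np.sin(phi)+dz)
E
python3 - <<'E'
from h import *
robot.move_gripper(.38)
R=down(TH)
robot.goto(bar(0)+[0,0,.1],R); robot.servo_line(bar(0),speed=.12); print(robot.read_qpos()[5])
robot.move_gripper(0); print(robot.read_grip_width(),robot.read_force())
for phi in np.linspace(0,1.54,9)[1:]:
    robot.servo_line(bar(phi),speed=.08); print(round(phi,2),robot.read_force().round(1),(robot.read_position()-bar(phi)).round(4),robot.read_grip_width())
robot.move_gripper(.38)
robot.servo_line(robot.read_position()+[0,0,.12]); robot.goto([0.48,-0.16,0.42],down(93))
snap('wrist','w3',scale=1.4); print(robot.read_t())
C=cloud('wrist','w3'); q=inv(C.reshape(-1,3)); 
m=(q[:,0]<-.02)&(q[:,0]>-.13)&(abs(q[:,1])<.1)&(q[:,2]>.03)&(q[:,2]<.13)
for x in (-.03,-.05,-.104): s=q[m&(abs(q[:,0]-x)<.006)]; print(x,len(s),np.median(s[:,2]))
E
```

```text
162.4915962345343
0.1226793532861572 [-0.44158259  0.22986306  3.49550616]
0.19 [0.3 0.5 1.8] [-0.0002  0.      0.0001] 0.12693569666067286
0.38 [ 2.5  1.4 -2.7] [-0.0002  0.0002 -0.0004] 0.12295595628780455
0.58 [ 6.8  0.7 -9.4] [ 0.0006  0.0003 -0.0005] 0.1285293127683153
0.77 [ 11.3  -0.4 -11.7] [ 0.0019  0.0005 -0.0002] 0.12902386996170292
0.96 [12.1 -0.3 -9.7] [0.003  0.0007 0.0004] 0.12645612412780852
1.16 [12.5 -1.3 -6.6] [0.0039 0.0009 0.0009] 0.12352609894954492
1.35 [13.6 -2.  -4. ] [0.0047 0.0011 0.0013] 0.12623570325913983
1.54 [13.6 -2.4 -0.8] [0.0055 0.0014 0.0018] 0.12904009801698843
23.3417
-0.03 1013 0.05053774491373908
-0.05 1160 0.050058660788599885
-0.104 448 0.04931069470194227
```

View pics/w3.png

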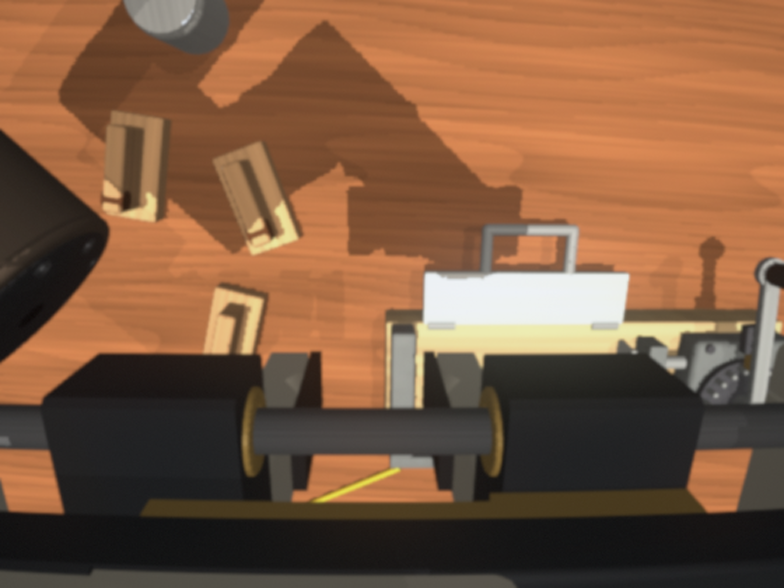

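The drop front lies level, and all three blocks are visible with none moved so far. I'll pick them one at a time, locating each afresh with the top camera.

```bash
sed -i 's/OC=np.array(\[.583,.009\])/OC=np.array([.586,.009])/' h.py; cat >> h.py <<'E'
def ribs(fn):
    """all ribs standing on the bench right of the clamp, from the top camera -> [(x,y,angle deg,n)]"""
    snap('top',fn); C=cloud('top',fn); z=C[...,2]
    m=((z>.057)&(z<.082)&(C[...,1]<-.16)&(C[...,1]>-.6)&(C[...,0]>.35)&(C[...,0]<.85)).astype(np.uint8)
    n,L,s,c=cv2.connectedComponentsWithStats(m); out=[]
    for i in range(1,n):
        if s[i,4]<80: continue
        (x,y),(w,h),a=cv2.minAreaRect((C[L==i][:,:2]*1000).astype(np.float32))
        if h>w: a+=90
        a=(a+90)%180-90; out.append((x/1000,y/1000,a,s[i,4],max(w,h),min(w,h)))
    return out
def pick_place(x,y,a,yc):
    R=down(a+90); robot.move_gripper(.75)
    robot.goto([x,y,.16],R); robot.servo_line([x,y,.040],speed=.12)
    robot.move_gripper(0); print('grip',robot.read_grip_width()*88,robot.read_force().round(1))
    robot.servo_line([x,y,.22],speed=.25); print('held',robot.read_grip_width()*88,robot.read_force().round(1))
    Rp=down(90+TH); robot.goto(cw(.07,yc,.22),Rp)
    robot.servo_line(cw(.07,yc,.12),speed=.15); robot.servo_line(cw(.07,yc,.0915),speed=.05)
    print('down',robot.read_force().round(1),robot.read_position().round(4)); robot.move_gripper(.45)
    robot.servo_line(cw(.07,yc,.22),speed=.2)
E
python3 - <<'E'
from h import *
L=ribs('t1'); print(L)
b=max(L,key=lambda r:r[0])
pick_place(*b[:3],-.080)
print(ribs('t2'),robot.read_t())
E
```

```text
[(0.4586605224609375, -0.2863262634277344, 21.521045684814453, np.int32(135), 63.570030212402344, 21.339632034301758)]
grip 19.983091050654433 [-0.6 -1.4  0.2]
held 20.006244545285867 [-0.7  0.2 -3.5]
down [ 0.2  0.1 -1.2] [ 0.6599 -0.0675  0.0914]
[(0.6255011596679687, -0.3148290100097656, -13.099678039550781, np.int32(183), 82.64266204833984, 22.47193145751953), (0.44019461059570314, -0.41272348022460936, -7.919258117675781, np.int32(182), 86.11893463134766, 23.726810455322266)] 33.975
```

Block 2's rib was partly hidden, so it was gripped about 10 mm off centre, which is still inside the x window. Now the other two.

```bash
python3 - <<'E'
from h import *
L=ribs('t3'); b=max(L,key=lambda r:r[0]); print(b)
pick_place(*b[:3],-.018)
L=ribs('t4'); print(L,robot.read_t())
if len(L)==1 and L[0][4]>79:
    pick_place(*L[0][:3],.044)
    robot.goto([0.46,0.0,0.40],down(93)); snap('wrist','w4',scale=1.4); print(robot.read_t())
E
```

```text
(0.6259795532226563, -0.31377935791015626, -13.102798461914062, np.int32(179), 83.19774627685547, 22.405542373657227)
grip 19.957880554894057 [ 0.3 -1.5  0.9]
held 19.99278190306585 [-0.1  0.4 -3.1]
down [-0.   0.5 -2. ] [ 0.6569 -0.0055  0.0914]
[(0.43955755615234376, -0.41347409057617185, -7.212028503417969, np.int32(187), 83.4249267578125, 23.4376220703125)] 42.675
grip 19.992192224990152 [ 0.1 -0.4  0.1]
held 19.687408029458737 [-0.6  0.  -3.5]
down [ 0.6  0.3 -1.5] [0.6538 0.0564 0.0914]
53.7667
```

View pics/w4.png

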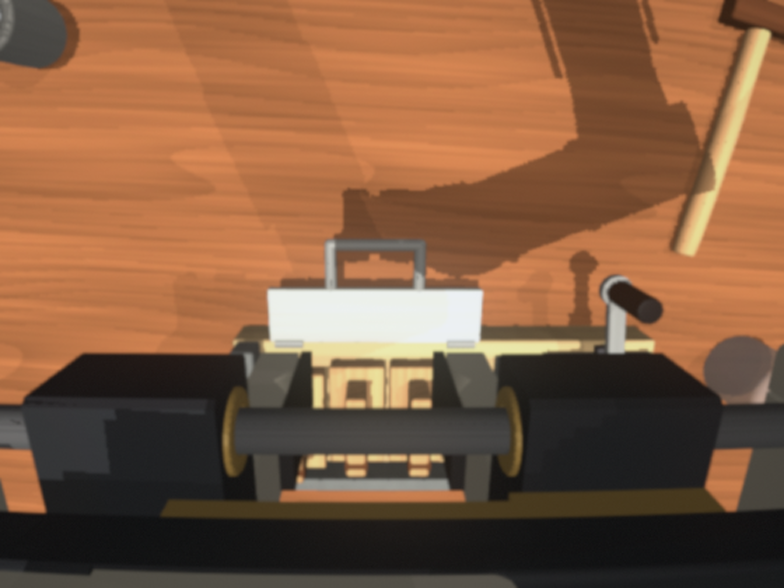

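The fingers hide the bay, so I'll hover further back for the view.

```bash
python3 - <<'E'
from h import *
robot.goto([0.64,0.0,0.36],down(93)); snap('wrist','w5',scale=1.4); print(robot.read_t())
C=cloud('wrist','w5'); z=C[...,2]; q=inv(C.reshape(-1,3)).reshape(C.shape)
m=((z>.108)&(z<.132)&(q[...,0]>0)&(q[...,0]<.15)&(abs(q[...,1])<.12)).astype(np.uint8)
n,L,s,c=cv2.connectedComponentsWithStats(m)
for i in range(1,n):
    if s[i,4]>150: print(s[i,4],cv2.minAreaRect((q[L==i][:,:2]*1000).astype(np.float32)))
b=q[(q[...,0]<-.09)&(q[...,0]>-.125)&(abs(q[...,1])<.04)&(z>.03)]; print('bar',b.mean(0),b[:,0].min(),b[:,0].max())
E
```

```text
54.5833
1428 ((71.41804504394531, -17.814712524414062), (84.7152099609375, 21.591020584106445), 0.22731973230838776)
1479 ((71.21551513671875, 44.417179107666016), (22.407155990600586, 85.24579620361328), 89.02228546142578)
1480 ((79.89016723632812, -80.66548919677734), (85.09352111816406, 22.489242553710938), 0.9736343622207642)
bar [-0.10238418 -0.00037795  0.04914602] -0.10920003397625144 -0.09018226944639791
```

View pics/w5.png

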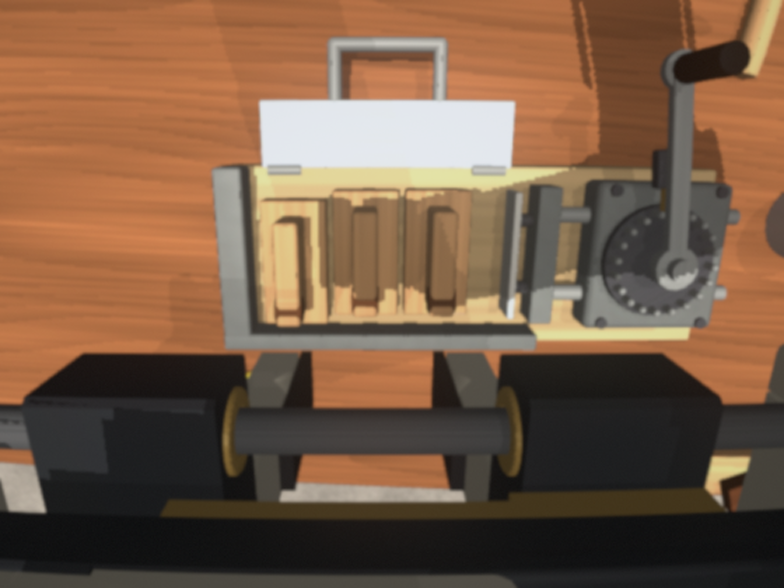

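All three blocks are in place at clamp x 71–80 mm, upright and aligned. Now I'll close the drop front.

```bash
python3 - <<'E'
from h import *
robot.move_gripper(.38); R=down(TH); o=RC@[.002,0]; o=np.r_[o,0]
robot.goto(bar(1.54)+o+[0,0,.12],R); robot.servo_line(bar(1.54)+o,speed=.12); print(robot.read_force().round(1))
robot.move_gripper(0); print(robot.read_grip_width()*88)
for phi in np.linspace(1.54,-.03,9)[1:]:
    robot.servo_line(bar(phi)+o,speed=.08); print(round(phi,2),robot.read_force().round(1),(robot.read_position()-bar(phi)-o).round(4))
robot.move_gripper(.38)
robot.servo_line(robot.read_position()+[0,0,.1])
robot.goto([0.64,0.06,0.36],down(93)); snap('wrist','w6',scale=1.4); print(robot.read_t())
C=cloud('wrist','w6'); z=C[...,2]; q=inv(C.reshape(-1,3)).reshape(C.shape)
b=q[(q[...,0]<.03)&(q[...,0]>-.06)&(abs(q[...,1])<.04)&(z>.14)]; print('bar',b.mean(0),b[:,0].min(),b[:,0].max())
g=q[(z>.165)&(z<.195)&(abs(q[...,1]-.22)<.12)&(q[...,0]<-.03)]; print('grip',g.mean(0))
E
```

```text
[-0.4 -0.6  0.9]
10.897534121572342
1.34 [-0.8  2.3  0.9] [-0.0003  0.      0.0001]
1.15 [-6.   3.7  2.6] [-0.0015 -0.0001 -0.0002]
0.95 [-12.    6.6   7. ] [-0.0037 -0.0003 -0.0007]
0.76 [-23.8   9.8  17.5] [-0.0066 -0.0006 -0.0011]
0.56 [-36.    9.   33.5] [-0.0089 -0.0012 -0.0003]
0.36 [-24.4  -0.2  39.7] [-0.0034 -0.0018  0.0031]
0.17 [-7.9 -4.7 25.7] [ 0.0009 -0.0015  0.0036]
-0.03 [-17.3  -2.4  25.2] [-0.0025 -0.0018  0.0024]
69.15
bar [0.02069979 0.01390128 0.42577378] -0.010410713223785272 0.029997618926163955
grip [-0.0767068   0.21169901  0.17814539]
```

View pics/w6.png

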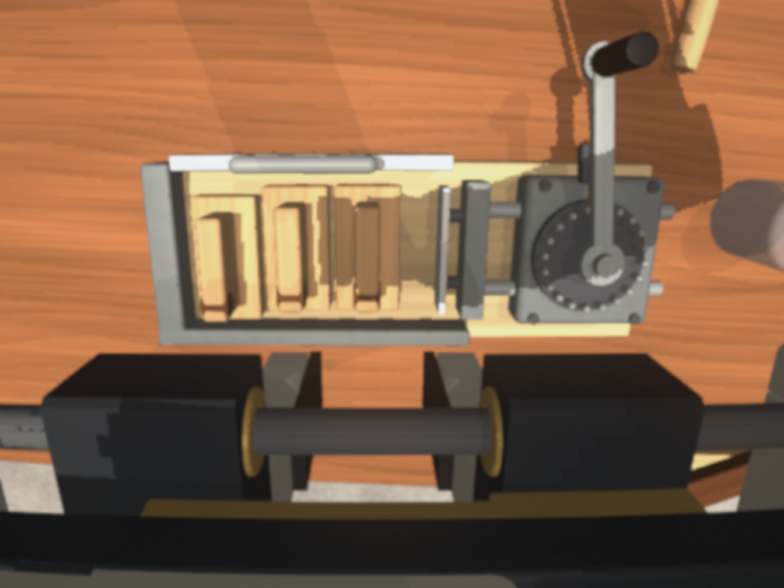

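```bash
python3 - <<'E'
from h import *
for fn in('w1','w6'):
    q=inv(cloud('wrist',fn).reshape(-1,3)); z=q[:,2]
    b=q[(abs(q[:,0])<.05)&(abs(q[:,1])<.035)&(z>.14)&(z<.2)]; t=q[(abs(q[:,0])<.04)&(abs(abs(q[:,1])-.08)<.02)&(z>.102)&(z<.12)]
    print(fn,np.median(b,0),np.median(t,0))
# pump: cage handle at q=.12
robot.move_gripper(.45)
p,R=hpose(.12,.24); robot.goto(p,R); p,R=hpose(.12); robot.servo_line(p,R,speed=.12); print(robot.read_force().round(1))
swing(.12,-.60,.25); swing(-.60,.62,.2); print('s1',robot.read_force().round(1)); swing(.62,-.60,.25); print(robot.read_force().round(1))
p,R=hpose(-.6); robot.servo_line(robot.read_position()+[0,0,.12])
robot.goto([0.64,0.06,0.36],down(93)); snap('wrist','w7',scale=1.4); print(robot.read_t())
E
```

```text
w1 [-0.01059115 -0.00046679  0.16030867] [-0.00851877  0.06060173  0.11014931]
w6 [-0.00490569  0.00034725  0.16059094] [-0.004257    0.0602485   0.11059491]
[-0.7 -0.7  0. ]
s1 [-0.4  3.8  0.4]
[-0.4 -0.4  0.1]
78.775
```

View pics/w7.png

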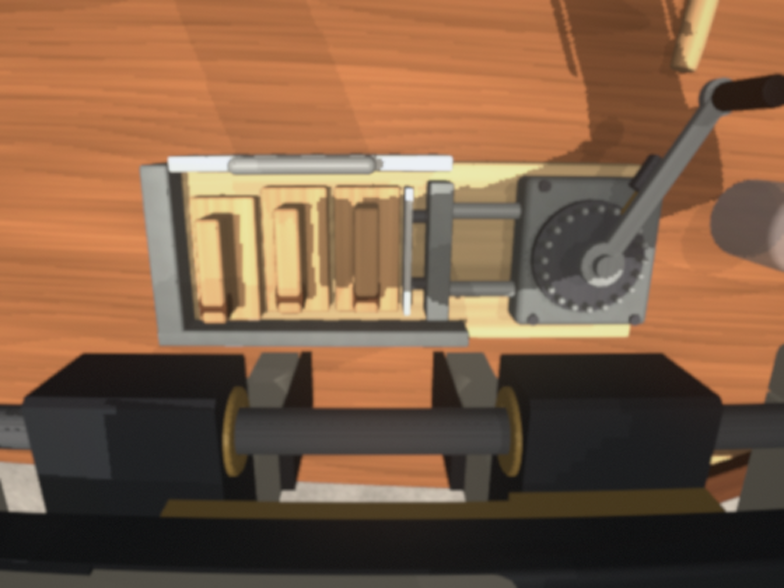

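The drop front is shut (bar at −5 mm), and one stroke moved the jaw about 33 mm. Now another stroke, then measure the gap between the pad and the jaw carriage.

```bash
cat >> h.py <<'E'
def look(fn):
    robot.servo_line(robot.read_position()+[0,0,.12],speed=.25)
    robot.goto([0.64,0.06,0.36],down(93)); snap('wrist',fn,scale=1.4); report(fn)
def report(fn):
    C=cloud('wrist',fn); z=C[...,2]; q=inv(C.reshape(-1,3)).reshape(C.shape)
    m=((z>.108)&(z<.132)&(q[...,0]>0)&(q[...,0]<.15)&(q[...,1]>-.12)&(q[...,1]<.1)).astype(np.uint8)
    n,L,s,c=cv2.connectedComponentsWithStats(m)
    for i in range(1,n):
        if s[i,4]>150: print(s[i,4],[np.round(k,1) for k in cv2.minAreaRect((q[L==i][:,:2]*1000).astype(np.float32))])
    Y=np.sort(q[(z>.078)&(z<.1)&(abs(q[...,0]-.07)<.03)&(q[...,1]>.0)&(q[...,1]<.14)][:,1])
    h,e=np.histogram(Y,np.arange(0,.14,.002)); print('jaw profile mm:n',[(int(round(a*1000)),int(k)) for a,k in zip(e,h) if k>8], robot.read_t())
def enter(q):
    p,R=hpose(q,.24); robot.goto(p,R); p,R=hpose(q); robot.servo_line(p,R,speed=.12)
E
python3 - <<'E'
from h import *
for f in('w6','w7'): report(f)
enter(-.58)
for a,b in zip(np.linspace(-.58,.62,7)[:-1],np.linspace(-.58,.62,7)[1:]):
    swing(a,b,.15,1); print(round(b,2),robot.read_force().round(1))
swing(.62,-.6,.25); look('w8')
E
```

```text
1481 [array([ 70.9, -17.8]), array([22.2, 84. ]), np.float64(89.8)]
1389 [array([70.6, 43.7]), array([84. , 21.6]), np.float64(0.0)]
1563 [array([ 79.2, -79.7]), array([23. , 84.5]), np.float64(90.0)]
jaw profile mm:n [(106, 109), (108, 83), (110, 79), (112, 10), (126, 120), (128, 87), (130, 79), (132, 82), (134, 85), (136, 81)] 78.775
1495 [array([ 71.1, -18. ]), array([84.3, 22.3]), np.float64(0.1)]
1398 [array([70.7, 43.5]), array([84.1, 20.4]), np.float64(0.3)]
1576 [array([ 79.4, -79.5]), array([23. , 84.9]), np.float64(89.6)]
jaw profile mm:n [(76, 96), (78, 86), (80, 80), (94, 9), (96, 103), (98, 87), (100, 82), (102, 83), (104, 81), (106, 85), (108, 85), (110, 85), (112, 83), (114, 72)] 78.775
-0.38 [-0.1  1.1  1.1]
-0.18 [-0.8  3.3  2. ]
0.02 [-0.4  4.8  2.3]
0.22 [-0.7  3.6  2.6]
0.42 [-0.7  3.6  3.2]
0.62 [0.2 3.8 1.1]
1513 [array([ 70.9, -35.7]), array([22.6, 84.2]), np.float64(89.6)]
1438 [array([70.8, 20.5]), array([84.2, 21.8]), np.float64(0.0)]
1584 [array([ 79.3, -90.9]), array([23.3, 84.8]), np.float64(89.0)]
jaw profile mm:n [(30, 49), (48, 50), (50, 99), (52, 85), (54, 13), (68, 90), (70, 90), (72, 79), (74, 89), (76, 82), (78, 83), (80, 87), (82, 79), (84, 87), (86, 78), (88, 10)] 86.8667
```

View pics/w8.png

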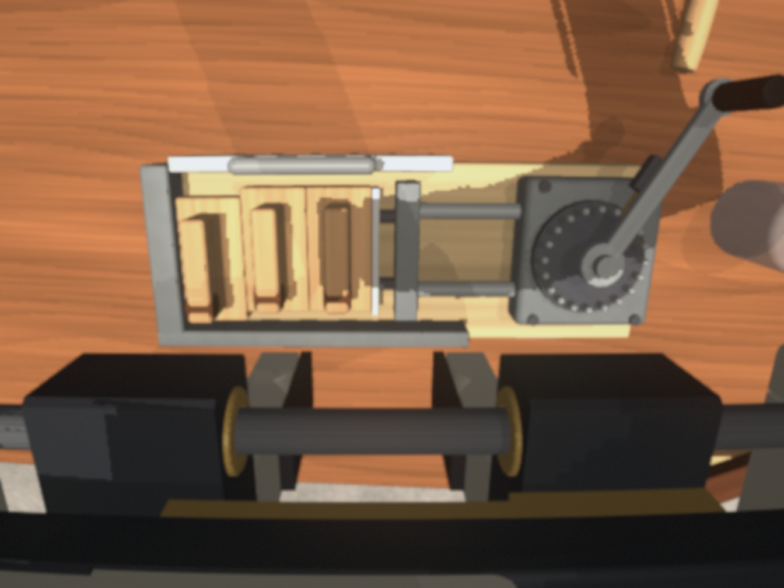

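The row is now closed up against the fixed jaw, with the pad barely squeezed so far (gap 19–20 mm). Next is a partial stroke.

```bash
python3 - <<'E'
from h import *
enter(-.58)
Q=[-.58,-.4,-.3,-.2,-.1,0]
for a,b in zip(Q[:-1],Q[1:]):
    swing(a,b,.1,1); print(round(b,2),robot.read_force().round(1))
swing(0,-.6,.25); look('w9')
E
```

```text
-0.4 [0.6 1.4 0. ]
-0.3 [-0.8  4.9  2.7]
-0.2 [-0.8  6.5  3.5]
-0.1 [-1.8  7.   4.4]
0 [-2.3  7.4  5.9]
1510 [array([ 70.9, -35.9]), array([84.2, 22.4]), np.float64(0.2)]
1435 [array([70.7, 20.7]), array([21.6, 84.1]), np.float64(89.7)]
1589 [array([ 79.4, -90.8]), array([23.3, 84.8]), np.float64(88.9)]
jaw profile mm:n [(30, 48), (48, 50), (50, 99), (52, 88), (54, 12), (58, 41), (60, 70), (62, 91), (64, 90), (66, 75), (68, 84), (70, 90), (72, 82), (74, 81), (76, 85), (78, 40)] 93.5333
```

```bash
python3 - <<'E'
from h import *
q=inv(cloud('wrist','w9').reshape(-1,3)); z=q[:,2]
b=q[(abs(q[:,0])<.05)&(abs(q[:,1])<.035)&(z>.14)&(z<.2)]; print('bar',np.median(b,0))
g=q[(z>.165)&(z<.195)&(q[:,1]>.2)&(q[:,0]<-.02)]; print(len(g), 'grip',g.mean(0), 'handle',-np.arctan2(g[:,1].mean()-.23,.07-g[:,0].mean()))
robot.goto([0.45,-0.25,0.38],down(93)); snap('top','tend'); 
C=cloud('top','tend'); z=C[...,2]; 
for n,(x,y,h) in dict(can=(.2887,-.347,.1),jar=(.6114,.4422,.12)).items():
    m=(abs(C[...,0]-x)<.08)&(abs(C[...,1]-y)<.08)&(abs(z-h)<.018); print(n,C[m].mean(0) if m.any() else None)
q=inv(C.reshape(-1,3)); g=q[(q[:,2]>.165)&(q[:,2]<.2)&(q[:,1]>.2)&(q[:,1]<.4)&(q[:,0]<.0)&(q[:,0]>-.1)]; print('grip top',len(g),g.mean(0))
im=np.load('pics/tend.npz')['im'][100:310,130:410]; cv2.imwrite('pics/tendc.png',cv2.cvtColor(cv2.resize(im,None,fx=2.8,fy=2.8,interpolation=cv2.INTER_CUBIC),cv2.COLOR_RGB2BGR))
E
```

```text
bar [-0.00479727  0.0002045   0.16071431]
570 grip [-0.05608452  0.30273746  0.17675931] handle -0.5232568253226039
can [ 0.28897546 -0.34692359  0.09837027]
jar [0.61156802 0.44295613 0.11967965]
grip top 49 [-0.05723076  0.30895254  0.17876184]
```

View pics/tendc.png

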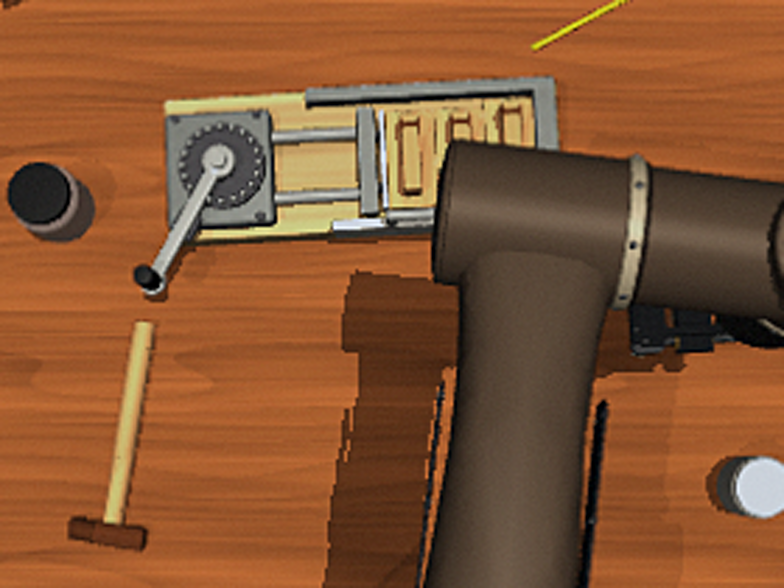

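The drop front is up, the handle is back at about −0.53 rad, the pad is clearly squeezed, and the bystanders haven't moved. The arm is clear, so I'm handing in.

```bash
python3 -c "
from rig import robot
print(robot.read_t(),robot.read_force()); robot.job_done()"
```

```text
94.95 [-0.01568089 -0.75030419  0.27163672]
the job is handed in; nothing more can be done
```

The job is handed in at about 95 s. The whole sequence was carried out, and my last checks met every end condition I could measure from the images.

- **Ratchet:** I swung the handle loose to about −0.53 rad, then back until it gripped. The empty jaw advanced about 15–17 mm. I took no picture between the two swings, so I didn't see the jaw stay still on the loose swing.
- **Blocks:** three blocks were there. All stand in the bay at clamp x of about 71, 71 and 79 mm, with their ribs within about 1° of the clamp's x axis. One rib was partly hidden when I gripped it, so that block sits about 9 mm further back than the others, still inside the limits.
- **Drop front:** it went down level and is up again. The bar is at clamp x of about −5 mm, so it is shut. Closing it needed wrist forces up to about 48 N, more than opening it, probably because my estimate of the hinge position was a few mm off.
- **Clamping:** the jaw took two full strokes and one part stroke. The gap between the pad and its carriage went from 20 mm to about 10 mm, so the squeeze is about 9–10 mm.
- **Handle:** left at about −0.53 rad on the loose side.
- **Bystanders:** the jar and can are within about 1 mm of where they started. I checked the mallet only by eye, and it hasn't visibly moved.

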